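Stand two die cassettes on end in the book-end stand

ROBOT

A 7-joint arm with a two-finger parallel gripper is mounted at the origin on the work surface; the furniture and walls round the work are solid. World frame = base frame: x ahead of the robot, y to its left, z up, the work surface at z = 0. Lengths are in m, angles in rad, forces in N, time in s.
With the tool pointing down it reaches from about 0.425 to 0.825 m from the base axis. Payload 3.6 kg.
Tool frame: the origin (TCP) lies midway between the tips of the shut fingers; the grasp point (between the pads) lies ctrl.tcp_to_grasp behind it (ctrl.tcp_to_grasp is the distance from the TCP to the grasp point, in m); x points along the fingers, z is the direction in which the jaws open and shut, and the axes are right-handed (so a half turn about x gives the same grasp; the last joint's range is limited). The gripper opens to 85 mm and grips with 20 to 120 N. Pads are 22 mm wide; open, the fingers measure 114 mm over their backs; the gripper's body (76 mm by 85 mm) begins 54 mm behind the grasp point. The pads swing forward as they close: fully open they stand 13 mm farther back than shut.
Start: joints at [-1.242, 0.615, -0.013, 1.423, 0.008, 1.103, -0.04], TCP at [0.226, 0.609, 0.207] pointing down, gripper open.
Joint ranges: [-3.12, 3.12], [-0.3, 2.06], [-1.34, 1.32], [0.26, 2.42], [-1.36, 4.5], [0.01, 1.98], [-2.84, 2.84]. Speed limits (rad/s): [2.79, 2.79, 3.14, 3.14, 3.14, 3.14, 3.14].

INTERFACE

Orientations are given as a unit quaternion [w, x, y, z].
In Python, from plant import ctrl, solver, optics, sign_off gives the robot as it stands. Calls block until the motion is done:
- ctrl.goto(position, orientation): joint-space move of the TCP to a pose.
- ctrl.movel(position, attitude=None, rate=0.15, until_force=None): straight line of the TCP; attitude=None keeps the orientation; rate is the mean speed in m/s. With until_force (N) it stops when the force on the tool has changed by that much, and returns True; else False.
- ctrl.movej(angles): joint-space move.
- ctrl.gripper_to(opening, f_grip=None): finger opening in m; f_grip is the grip in N (None keeps the last); returns when the fingers have stopped.
- ctrl.hold(seconds).
- solver.inverse_kinematics(position, orientation): joint angles nearest the present ones, or None.
- optics.camera(name): name is "side" or "top" or "wrist"; returns a dict with "img" (480x640x3 uint8, red, green, blue), "fx", "fy", "cx", "cy" (pixels), "dist_coeffs" ([k1, k2, p1, p2, k3] as OpenCV has them; the pictures are not rectified), "position" and "rotation" of the camera in the world; the wrist camera has in their place "tool_from_camera" (4x4, takes a point from camera to tool coordinates, whose origin is the TCP and whose axes are the tool frame's). Camera axes: x right, y down, z forward; pixel columns grow to the right and rows downward; lengths in m; the calibration is good to about 2 mm. A picture is of the moment at which its call begins: read the wrist's pose just before it. There is no depth.
A pose or a line that the arm cannot do raises ctrl.Unreachable and nothing moves.
- sign_off(): hands the job in, once; it reports no verdict.
Readings, each from a call of its own:
- ctrl.current_time(): time.
- ctrl.current_joint_pos(): joint angles.
- ctrl.current_qvel(): joint speeds.
- ctrl.current_joint_efforts(): joint torques, N m.
- ctrl.current_ee_pos(): TCP position.
- ctrl.current_tool_rot(): TCP orientation.
- ctrl.current_ft_force(): force on the tool from outside, world axes, zero at the start.
- ctrl.current_wrist_torque(): the same for the moment, N m.
- ctrl.current_grip_width(): finger opening in m.
Only numpy, scipy, OpenCV 4.12 (cv2) and the standard library are available. Lean on these libraries where they do the work, as an engineer would, in place of code of your own. Each camera call takes 0.05 s, during which the arm holds its last target.

TASK

Two flat die cassettes lie on sloped cradles on the board in the crate. Stand both on end on the base plate of the book-end stand, one behind the other and squarely in its middle: the long narrow one at the back, its broad face flush against the fence, and the short wide one in front, its broad face flush against the long one. Leave both standing upright by themselves and do not disturb the other things on the board.

Things in the scene. Friction and masses are not known exactly. Their poses are not given: they have to be found in the camera images.
- long_cassette_center (a point): centre of the long narrow die cassette: a flat grey metal case 135 x 54 x 22 mm (x: length, y: width, z: thickness), half-way through its thickness, 0.3 kg give or take. x along its length, y across its width, z through its thickness. It is symmetric: either end may be down and either face forward. Starts lying on a cradle, sloping 25 degrees, its low end (+x) against the lip
- wide_cassette_center (a point): centre of the short wide die cassette: a flat grey metal case 105 x 66 x 22 mm (x: length, y: width, z: thickness), half-way through its thickness, 0.3 kg give or take. x along its length, y across its width, z through its thickness. It is symmetric: either end may be down and either face forward. Starts lying on a cradle, sloping 25 degrees, its low end (+x) against the lip
- stand: dark steel book-end stand, fixed: a base plate 110 (x) x 90 (y) mm, 6 mm thick, its top at z = 6 mm, and an upright fence 76 mm wide, 8 mm thick, reaching up to z = 66 mm. Origin: centre of its underside; z up; x points from the open front to the fence. The fence's front face is the plane x = 30 mm; the floor in front of it is free from x = -55 to 30 mm
- cradle_a: grey fixed cradle, 118 x 50 mm, under the long narrow cassette. One of two identical cradles. Origin: centre of its underside; x points away from its high end, level; z up. Its narrow deck (34 mm wide) slopes down towards +x by 25 degrees (0.436 rad), 36 mm high at the origin; a small lip at the low end stops the cassette. The cassette overhangs the deck on both sides
- cradle_b: grey fixed cradle, 118 x 50 mm, under the short wide cassette. One of two identical cradles. Origin: centre of its underside; x points away from its high end, level; z up. Its narrow deck (34 mm wide) slopes down towards +x by 25 degrees (0.436 rad), 36 mm high at the origin; a small lip at the low end stops the cassette. The cassette overhangs the deck on both sides
- crate_table: blue open crate, fixed, 400 (x) x 600 (y) mm with its rim; its thin walls reach up to world z = 184 mm. Origin: 6 mm under the centre of its floor
- board: fixed plywood board that fills the inside of the crate (366 x 566 mm) and carries everything. Origin: centre of its top surface, which lies 6 mm below the crate's rim
- oiler_mid (a point): bystander on the board, loose: the white oil bottle with a red spout, 43 mm across and 152 mm tall, standing (point at half its height)
- tape_roll: bystander on the board, loose: the roll of black tape lying flat, 55 mm across, 19 mm high; origin at its underside
- feed_wheel_a: bystander on the board, loose: the black feed wheel lying flat, 55 mm across, 14 mm high; origin at its underside
- marker: bystander on the board, loose: the red and white marker pen, 135 mm long, 17 mm thick; origin at its underside
- hex_key_6: bystander on the board, loose: the dark L-shaped hex key, 98 x 38 mm, 6 mm thick; origin at its underside
- roller_a: bystander on the board, loose: the grey grooved roller, 41 mm across, 26 mm high; origin at its underside

How it is judged:
At the end, for the whole second after the job is handed in: Both cassettes stand still on end on the base plate, upright within 4 degrees, square to the fence within 7 degrees and within 12 mm of the stand's middle line; gap between fence and long cassette under 5 mm, gaps before and behind the long cassette together under 9 mm (angle between the x axis of each of long_cassette_center, wide_cassette_center and the z axis of stand, either way round below 0.07 rad and angle between the y axis of each of long_cassette_center, wide_cassette_center and the y axis of stand, either way round below 0.12 rad and z of long_cassette_center in the frame of stand between 0.0695 and 0.0775 m and x of long_cassette_center in the frame of stand between 0.014 and 0.022 m and y of long_cassette_center in the frame of stand between -0.012 and 0.012 m and linear speed of each of long_cassette, wide_cassette below 0.05 m/s and z of wide_cassette_center in the frame of stand between 0.0545 and 0.0625 m and x of wide_cassette_center in the frame of stand between -0.012 and 0.001 m and y of wide_cassette_center in the frame of stand between -0.012 and 0.012 m); the robot touches nothing.
It fails at once if a bystander on the board is moved by more than 25 mm (distance of any of oiler_mid, tape_roll, feed_wheel_a, marker, hex_key_6, roller_a from where it was at the start of the episode above 0.025 m).
It also fails if it takes over 72 s, if anything falls off the work surface, if the arm or the gripper's body presses on something with over 40 N, if the wrist force passes 120 N, or if a joint passes its speed limit or range.

## Working session

There is one attempt and no reset: what is moved stays moved. The work goes in short steps, each a Python script; the robot and the scene stay as the last script left them, time stands still between calls to the robot, and variables do not carry over. Pictures are saved under pics/ and viewed, and the job is handed in when it is done.

```bash
ls -la; mkdir -p pics
python3 - <<'E'
from plant import ctrl, solver, optics
import cv2
print(ctrl.current_time(),ctrl.current_ee_pos(),ctrl.current_tool_rot(),ctrl.tcp_to_grasp,ctrl.current_grip_width())
for n in ["side","top","wrist"]:
    c=optics.camera(n); cv2.imwrite(f"pics/{n}0.png",c["img"][:,:,::-1])
    print(n,{k:v for k,v in c.items() if k!="img"})
E
```

```text
total 12
drwxr-xr-x  3 agent agent 4096 Dec  6 10:17 .
drwxr-xr-x 23 root  root  4096 Dec  6 10:17 ..
drwxr-xr-x  2 agent agent 4096 Dec  6 10:17 pics
0.0 [0.22611042 0.60850137 0.20541508] [ 0.57981783 -0.40419589  0.58131873  0.4031197 ] 0.0187 0.08537696079839133
side {'fx': 586.659155048853, 'fy': 586.659155048853, 'cx': 328.8743720125156, 'cy': 236.066422583253, 'dist_coeffs': array([0.00509311, 0.        , 0.        , 0.        , 0.        ]), 'position': array([0.51748226, 0.909741  , 0.86000548]), 'rotation': array([-0.00265504,  0.03078741,  0.8922712 , -0.45044112])}
top {'fx': 533.9296361574018, 'fy': 533.9296361574018, 'cx': 325.83708761004, 'cy': 238.86249151931375, 'dist_coeffs': array([-0.01505792,  0.        ,  0.        ,  0.        ,  0.        ]), 'position': array([ 0.29315469, -0.01558275,  1.1621633 ]), 'rotation': array([ 0.07613102, -0.67340845,  0.73067196, -0.08272607])}
wrist {'fx': 394.02336094812654, 'fy': 394.02336094812654, 'cx': 326.0823280101288, 'cy': 226.32949035287382, 'dist_coeffs': array([-0.07750043,  0.        ,  0.        ,  0.        ,  0.        ]), 'tool_from_camera': array([[ 7.22370213e-04, -3.00681367e-01,  9.53724380e-01,
        -1.66888462e-01],
       [ 5.90593810e-04, -9.53724335e-01, -3.00681800e-01,
         7.62189789e-02],
       [ 9.99999565e-01,  7.80467291e-04, -5.11361496e-04,
        -1.30036847e-03],
       [ 0.00000000e+00,  0.00000000e+00,  0.00000000e+00,
         1.00000000e+00]])}
```

View pics/side0.png

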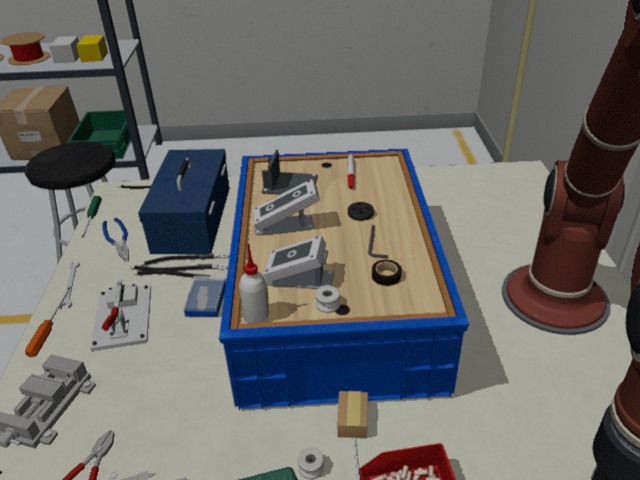

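View pics/top0.png

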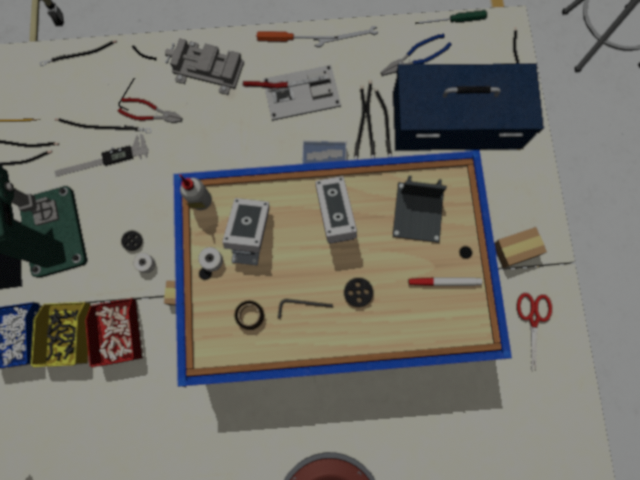

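View pics/wrist0.png

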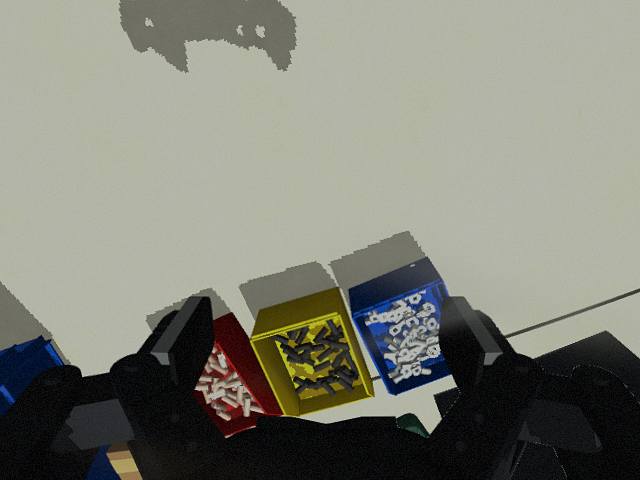

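Views: the side view shows the wide cassette near (298,258), the long one near (288,205) and the stand near (285,178). The top view has wide at (247,225), long at (336,208) and the stand at (420,210), with the fence on the far side. Both cassettes have their high end towards the robot. I'll enlarge next.

Run:
```python
import cv2
t=cv2.imread("pics/top0.png"); s=cv2.imread("pics/side0.png")
a=cv2.resize(t[165:285,175:455],None,fx=2.8,fy=2.8,interpolation=cv2.INTER_CUBIC)
b=cv2.resize(s[140:330,225:395],None,fx=3.1,fy=3.1,interpolation=cv2.INTER_CUBIC)
cv2.imwrite("pics/topz.png",a);cv2.imwrite("pics/sidez.png",b)
```

```text
(no output)
```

View pics/topz.png

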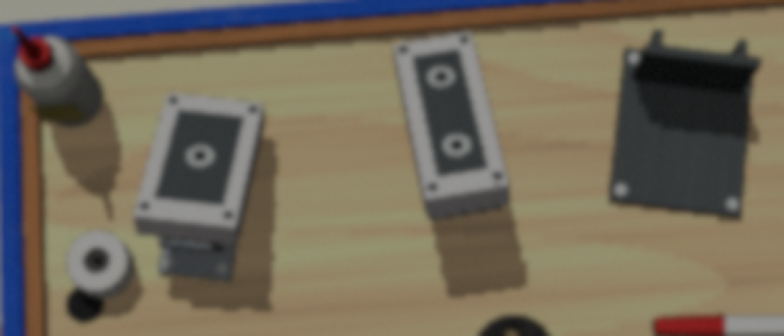

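View pics/sidez.png

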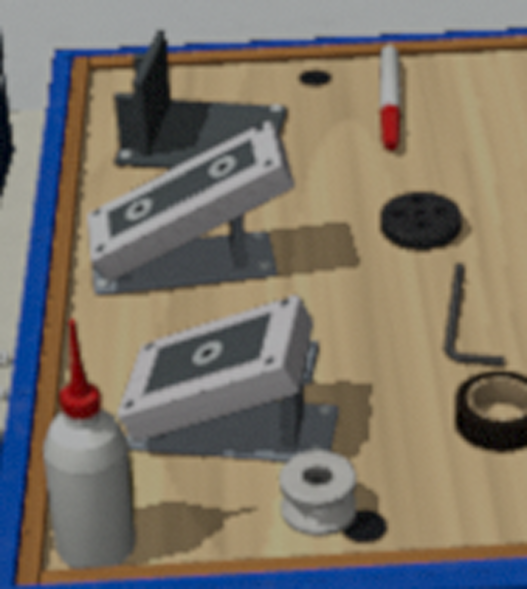

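```bash
cat > h.py <<'E'
import numpy as np, cv2
from scipy.spatial.transform import Rotation as R
def q2R(q): return R.from_quat([q[1],q[2],q[3],q[0]]).as_matrix()
def R2q(M): x,y,z,w=R.from_matrix(M).as_quat(); return [w,x,y,z]
def camT(c,tool=None):
    if "position" in c: return np.array(c["position"]),q2R(c["rotation"])
    p,q=tool; M=q2R(q); T=np.array(c["tool_from_camera"])
    return M@T[:3,3]+p, M@T[:3,:3]
def K(c): return np.array([[c["fx"],0,c["cx"]],[0,c["fy"],c["cy"]],[0,0,1]])
def rays(c,pts,pose):
    u=cv2.undistortPoints(np.array(pts,float).reshape(-1,1,2),K(c),np.array(c["dist_coeffs"])).reshape(-1,2)
    d=np.c_[u,np.ones(len(u))]@pose[1].T
    return d/np.linalg.norm(d,axis=1)[:,None]
def onz(c,pts,pose,z):
    d=rays(c,pts,pose); return pose[0]+d*((z-pose[0][2])/d[:,2])[:,None]
def tri(l):  # list of (origin,dir)
    A=sum(np.eye(3)-np.outer(d,d) for o,d in l); b=sum((np.eye(3)-np.outer(d,d))@o for o,d in l)
    X=np.linalg.solve(A,b); return X,max(np.linalg.norm(np.cross(X-o,d)) for o,d in l)
def proj(c,P,pose):
    Rc=pose[1].T; rv=cv2.Rodrigues(Rc)[0]
    return cv2.projectPoints(np.array(P,float).reshape(-1,1,3),rv,-Rc@pose[0],K(c),np.array(c["dist_coeffs"]))[0].reshape(-1,2)
def att(yaw,pitch,cam=1):
    """tool x pointing along heading yaw, pitch below horizontal; jaws horizontal; cam=+1: tool y up-ish"""
    ch=np.array([np.cos(yaw),np.sin(yaw),0]); up=np.array([0,0,1.])
    x=ch*np.cos(pitch)-up*np.sin(pitch); y=cam*(ch*np.sin(pitch)+up*np.cos(pitch)); z=np.cross(x,y)
    return np.c_[x,y,z]
E
python3 - <<'E'
from h import *
from plant import ctrl,solver,optics
t=optics.camera("top"); s=optics.camera("side"); tp=camT(t); sp=camT(s)
ft=lambda L:[(x/2.8+175,y/2.8+165) for x,y in L]
fs=lambda L:[(x/3.1+225,y/3.1+140) for x,y in L]
# screws: far-left(+y), far-right, near-left, near-right in top view
for n,a,b in [("long",[(404,50),(464,41),(431,188),(493,172)],[(100,256-40),(None,None),(258,128),(None,None)][:0]),]:
    pass
# wide: top screws TL,TR,BL,BR ; side: left-top? 
W=ft([(174,101),(253,110),(140,212),(229,215),(200,156)]); Ws=fs([(129,402),(151,347),(270,360),(288,303),(207,352)])
L=ft([(404,50),(464,41),(431,188),(493,172),(440,76),(457,145)]); Ls=fs([(97,262-10),(98,213),(276,173),(263,127),(138,209),(222,166)])
for a,b in zip(W,Ws): print("W",*[np.round(v,4) for v in tri([(tp[0],rays(t,[a],tp)[0]),(sp[0],rays(s,[b],sp)[0])])])
for a,b in zip(L,Ls): print("L",*[np.round(v,4) for v in tri([(tp[0],rays(t,[a],tp)[0]),(sp[0],rays(s,[b],sp)[0])])])
S=onz(t,ft([(633,58),(620,189),(732,204)]),tp,.184); print(S)
print(onz(s,fs([(124,156),(278,112)]),sp,.184))
print("oiler base",onz(s,fs([(92,555)]),sp,.178))
for x in (.35,.45,.55):
  for y in (-.15,0,.15):
    print(x,y,[[p for p in range(0,150,15) if solver.inverse_kinematics([x,y,.26],R2q(att(0,np.radians(p),cam))) is not None] for cam in (1,-1)])
E
```

```text
W [0.5948 0.1244 0.2143] 0.0001
W [0.5842 0.0729 0.2125] 0.0005
W [0.5137 0.1429 0.2528] 0.0018
W [0.5047 0.0883 0.2507] 0.0012
W [0.5504 0.1067 0.2329] 0.0001
L [ 0.6193 -0.0301  0.2099] 0.0002
L [ 0.6208 -0.0704  0.2126] 0.0004
L [ 0.5083 -0.0385  0.2574] 0.0031
L [ 0.5138 -0.0773  0.2671] 0.0022
L [ 0.5934 -0.0519  0.2263] 0.0003
L [ 0.539  -0.0577  0.2514] 0.0003
[[ 0.60940378 -0.18684625  0.184     ]
 [ 0.51804197 -0.16764474  0.184     ]
 [ 0.50160458 -0.24156219  0.184     ]]
[[ 0.60960419 -0.18424358  0.184     ]
 [ 0.49938887 -0.23420895  0.184     ]]
oiler base [[0.615353   0.20625484 0.178     ]]
0.35 -0.15 [[60, 75, 90, 105, 120, 135], [60, 75, 90, 105, 120, 135]]
0.35 0 [[75, 90, 105, 120, 135], [75, 90, 105, 120, 135]]
0.35 0.15 [[60, 75, 90, 105, 120, 135], [60, 75, 90, 105, 120, 135]]
0.45 -0.15 [[60, 75, 90, 105, 120, 135], [60, 75, 90, 105, 120, 135]]
0.45 0 [[60, 75, 90, 105, 120, 135], [60, 75, 90, 105, 120, 135]]
0.45 0.15 [[60, 75, 90, 105, 120, 135], [60, 75, 90, 105, 120, 135]]
0.55 -0.15 [[45, 60, 75, 90, 105, 120], [45, 60, 75, 90, 105, 120]]
0.55 0 [[45, 60, 75, 90, 105, 120], [45, 60, 75, 90, 105, 120]]
0.55 0.15 [[45, 60, 75, 90, 105, 120], [45, 60, 75, 90, 105, 120]]
```

Rough fixes agree with the given sizes: 25° slopes, and screw spacings that fit the plates. Next I'll take closer wrist views of all three from above.

Run:
```python
from h import *
from plant import ctrl,solver,optics
import pickle
q=R2q(att(0,np.pi/2,1))
D={}
for n,(x,y) in {"wide":(.55,.107),"long":(.566,-.0545),"stand":(.5555,-.214)}.items():
    p=[x-.05,y,.40]
    if n=="wide": print(np.round(solver.inverse_kinematics(p,q),2))
    ctrl.goto(p,q); ctrl.hold(.2)
    tool=(ctrl.current_ee_pos(),ctrl.current_tool_rot()); c=optics.camera("wrist"); D[n]=(c,tool)
    cv2.imwrite(f"pics/w_{n}.png",c["img"][:,:,::-1]); print(n,tool,ctrl.current_time())
pickle.dump(D,open("d.pkl","wb"))
```

```text
[-0.84  0.34  0.86  1.48 -0.25  1.45 -1.54]
wide (array([0.49993585, 0.1076972 , 0.39970124]), array([ 0.50026454,  0.49946101,  0.50043304, -0.49984083])) 2.6667
long (array([ 0.51639068, -0.05242876,  0.39972793]), array([ 0.50072119,  0.49907413,  0.50121943, -0.49898135])) 3.6083
stand (array([ 0.50642019, -0.21200179,  0.39982613]), array([ 0.5007673 ,  0.49924059,  0.50118432, -0.49880379])) 4.5417
```

View pics/w_wide.png

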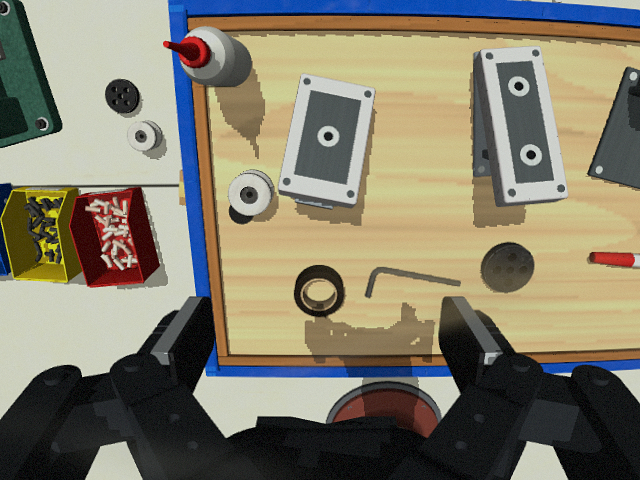

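View pics/w_long.png

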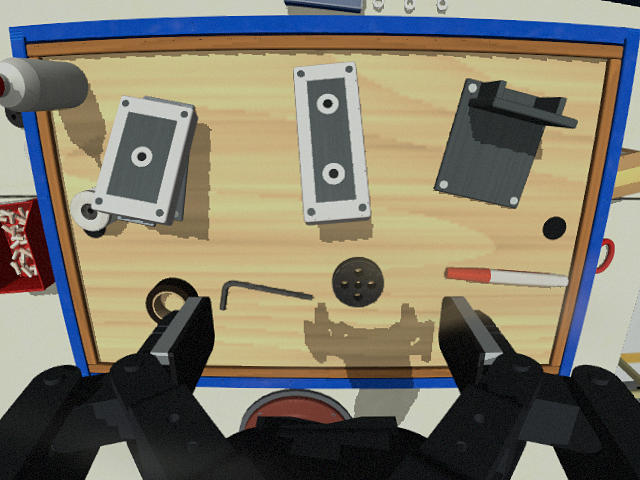

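View pics/w_stand.png

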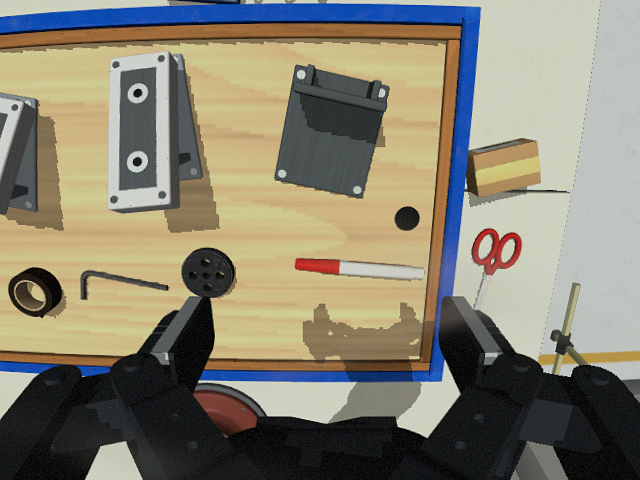

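The wrist views show clear screws and rings. Wide is near (328,136) in its own view, long has rings at (328,104) and (334,173), and the stand screws are at (300,74), (385,89), (281,179) and (357,190). I'll triangulate these across the views.

Run:
```python
from h import *
import pickle
D=pickle.load(open("d.pkl","rb"))
def T(obs):
    l=[]
    for n,px in obs:
        c,t=D[n]; p=camT(c,t); l.append((p[0],rays(c,[px],p)[0]))
    return tri(l)
def block(name,**v):
    n=len(next(iter(v.values()))); out=[]
    for i in range(n):
        X,e=T([(k,v[k][i]) for k in v]); out.append(X); print(name,np.round(X,4),round(e,4))
    return np.array(out)
W=block("W",wide=[(306,80),(368,93),(286,183),(351,195),(328,136)],long=[(125,104),(186,114),(108,208),(167,217),(142,157)])
L=block("L",long=[(299,73),(349,70),(310,213),(364,211)],wide=[(486,56),(534,55),(508,194),(559,188)],stand=[(116,67),(169,57),(114,205),(162,199)])
c,t=D["stand"]; S=onz(c,[(300,74),(385,89),(281,179),(357,190)],camT(c,t),.184); print(np.round(S,4))
c,t=D["long"]; print(np.round(onz(c,[(473,88),(444,184),(514,202)],camT(c,t),.184),4))
for n,P in (("W",W[:4]),("L",L[:4]),("S",S)):
    c=P.mean(0); ax=(P[0]+P[1]-P[2]-P[3])/2; ay=(P[0]+P[2]-P[1]-P[3])/2
    print(n,np.round(c,4),"len",np.linalg.norm(ax),np.linalg.norm(ay),"yaw",np.degrees(np.arctan2(ax[1],ax[0])),np.degrees(np.arctan2(-ay[0],ay[1])),"slope",np.degrees(np.arcsin(-ax[2]/np.linalg.norm(ax))))
```

```text
W [0.595  0.123  0.2138] 0.0009
W [0.5851 0.0698 0.2108] 0.0005
W [0.5084 0.1397 0.2361] 0.0029
W [0.5003 0.0846 0.2406] 0.0017
W [0.5501 0.1044 0.232 ] 0.0003
L [ 0.6172 -0.0306  0.2109] 0.0016
L [ 0.6218 -0.0753  0.2046] 0.0019
L [ 0.5072 -0.0408  0.2616] 0.0023
L [ 0.5117 -0.083   0.2635] 0.0025
[[ 0.6094 -0.1892  0.184 ]
 [ 0.5967 -0.2678  0.184 ]
 [ 0.5115 -0.1693  0.184 ]
 [ 0.5008 -0.2443  0.184 ]]
[[ 0.609  -0.191   0.184 ]
 [ 0.5174 -0.1711  0.184 ]
 [ 0.4996 -0.2453  0.184 ]]
W [0.5472 0.1043 0.2253] len 0.09090278245658714 0.054906236651313285 yaw -10.407165988345657 -9.468211651080699 slope 16.642318788298706
L [ 0.5645 -0.0574  0.2352] len 0.12327588731682407 0.043772908527169925 yaw 4.666565726565574 6.009781661791905 slope 26.401113285617264
S [ 0.5546 -0.2176  0.184 ] len 0.09927159316066614 0.07769941478223846 yaw -12.659339719221245 -8.679972322881174 slope -0.0
```

The wide slope comes out at 16°, not 25°, so my hand-picked pixels are too loose. I'll refine each screw by the centroid of its dark blob.

```bash
cat > m.py <<'E'
from h import *
import pickle
D=pickle.load(open("d.pkl","rb"))
def ref(n,px,bright=False,r=8):
    g=cv2.cvtColor(D[n][0]["img"],cv2.COLOR_RGB2GRAY).astype(float)
    x,y=px
    for _ in range(3):
        x0,y0=int(round(x)),int(round(y)); w=g[y0-r:y0+r+1,x0-r:x0+r+1]
        if bright: m=(w>(w.max()+np.median(w))/2)
        else:
            m=(w<(w.min()+np.percentile(w,80))/2)
        k,lab,st,ce=cv2.connectedComponentsWithStats(m.astype(np.uint8))
        # component nearest centre, not huge
        best=min((i for i in range(1,k) if st[i,4]>=6),key=lambda i:np.hypot(*(ce[i]-r))+ (100 if st[i,4]>90 else 0))
        x,y=ce[best]+[x0-r,y0-r]
    return (x,y),st[best,4]
E
python3 - <<'E'
from m import *
obs={"W":dict(wide=[(306,80),(368,93),(286,183),(351,195)],long=[(125,104),(186,114),(108,208),(167,217)]),
"L":dict(long=[(299,73),(349,70),(310,213),(364,211)],wide=[(486,56),(534,55),(508,194),(559,188)],stand=[(116,67),(169,57),(114,205),(162,199)]),
"S":dict(stand=[(300,74),(385,89),(281,179),(357,190)])}
for n,v in obs.items():
    P=[];O={}
    for k in v:
        r=[ref(k,p,n=="S",6) for p in v[k]]; O[k]=[a for a,b in r]; print(n,k,[(round(a[0],1),round(a[1],1),int(b)) for a,b in r])
    for i in range(4):
        l=[]
        for k in v:
            c,t=D[k]; p=camT(c,t); d=rays(c,[O[k][i]],p)[0]; l.append((p[0],d))
        if n=="S": X,e=onz(c,[O[k][i]],p,.184)[0],0
        else: X,e=tri(l)
        P.append(X); print(np.round(X,4),round(e,4))
    P=np.array(P); c=P.mean(0); ax=(P[0]+P[1]-P[2]-P[3])/2; ay=(P[0]+P[2]-P[1]-P[3])/2
    print(n,np.round(c,4),"len",np.linalg.norm(ax),np.linalg.norm(ay),"yaw",np.degrees(np.arctan2(ax[1],ax[0])),np.degrees(np.arctan2(-ay[0],ay[1])),"slope",np.degrees(np.arcsin(-ax[2]/np.linalg.norm(ax))))
E
```

```text
W wide [(np.float64(306.5), np.float64(81.0), 39), (np.float64(367.4), np.float64(93.8), 40), (np.float64(286.1), np.float64(181.0), 44), (np.float64(350.1), np.float64(193.6), 45)]
W long [(np.float64(125.0), np.float64(102.8), 37), (np.float64(184.0), np.float64(113.8), 40), (np.float64(111.7), np.float64(216.8), 79), (np.float64(159.3), np.float64(212.3), 47)]
[0.5951 0.1227 0.2139] 0.0
[0.5848 0.0707 0.2134] 0.0
[0.5051 0.1386 0.2355] 0.0078
[0.5057 0.0863 0.251 ] 0.0
W [0.5477 0.1046 0.2285] len 0.09097361286073913 0.05291646544492843 yaw -10.566744327005141 -5.3156678933473565 slope 18.981054622031323
L long [(np.float64(300.3), np.float64(73.3), 43), (np.float64(348.8), np.float64(68.8), 42), (np.float64(310.8), np.float64(211.6), 50), (np.float64(361.9), np.float64(207.1), 47)]
L wide [(np.float64(489.0), np.float64(55.6), 40), (np.float64(535.2), np.float64(52.6), 39), (np.float64(511.6), np.float64(192.3), 50), (np.float64(560.6), np.float64(187.9), 48)]
L stand [(np.float64(115.4), np.float64(64.4), 34), (np.float64(172.3), np.float64(62.1), 91), (np.float64(113.4), np.float64(199.1), 47), (np.float64(161.7), np.float64(194.5), 48)]
[ 0.6177 -0.0319  0.2141] 0.0002
[ 0.6216 -0.0764  0.2026] 0.0031
[ 0.5104 -0.042   0.2642] 0.0001
[ 0.5142 -0.0826  0.2641] 0.0001
L [ 0.5659 -0.0582  0.2363] len 0.12129639201735092 0.04312352358396965 yaw 4.35285041708178 5.188482959315468 slope 27.4032858617414
S stand [(np.float64(300.7), np.float64(74.1), 63), (np.float64(381.4), np.float64(92.7), 45), (np.float64(281.7), np.float64(173.3), 51), (np.float64(356.7), np.float64(189.6), 51)]
[ 0.6093 -0.1898  0.184 ] 0
[ 0.5933 -0.2646  0.184 ] 0
[ 0.5172 -0.1701  0.184 ] 0
[ 0.5012 -0.2439  0.184 ] 0
S [ 0.5552 -0.2171  0.184 ] len 0.09430240858984705 0.07600615653587779 yaw -12.366702713692126 -12.16631530696113 slope -0.0
```

Rejecting the two bad blobs (lying outside their residuals), I get:

| Item | Position (m) | Yaw | Check |
|---|---|---|---|
| Wide centre | (.5458, .1054, .2225) | −11.1° | slope 25° |
| Long centre | (.5614, −.0577, .229) | 5.4° | slope 24.9° |
| Stand | (.5552, −.2171) | −12.3° | 94 x 76 mm screw pattern fits |

Next I'll check reachability of the grasp and placing poses.

```bash
cat > plan.py <<'E'
from h import *
G0=.0187
def cass(c,yaw):
    y=np.radians(yaw); a=np.radians(25)
    return dict(c=np.array(c),yaw=y,ax=np.array([np.cos(a)*np.cos(y),np.cos(a)*np.sin(y),-np.sin(a)]))
LONG=cass([.5614,-.0577,.229],5.4); WIDE=cass([.5458,.1054,.2225],-11.1)
SY=np.radians(-12.3); SC=np.array([.5552,-.2171,.178]); SR=R.from_euler('z',SY).as_matrix()
def lie(C,g,p,cam=1,back=0):
    A=att(C["yaw"],np.radians(p),cam); return C["c"]-g*C["ax"]+(G0-back)*A[:,0],R2q(A)
def stand_(x,z,g,p,cam,y=0,back=0):
    """cassette centre at stand coords (x,y,z), grasp g above centre"""
    A=att(SY,np.radians(p),cam); return SC+SR@np.array([x,y,z+g])+(G0-back)*A[:,0],R2q(A)
E
python3 - <<'E'
from plan import *
from plant import ctrl,solver
f=lambda P: solver.inverse_kinematics(*P)
s=lambda q: None if q is None else np.round(q,2)
for p in (45,48,50,52,55,58,60):
  print(p,"L",[f(lie(LONG,25,p,cam,b)) is not None if 0 else f(lie(LONG,.025,p,cam,b)) is not None for cam in(1,-1) for b in (0,.1)],
   "W",[f(lie(WIDE,.015,p,cam,b)) is not None for cam in(1,-1) for b in (0,.1)],
   "SL",[f(stand_(.019,.0735+dz,.025,pp,cam)) is not None for pp in (p+65,115-p) for cam in(1,-1) for dz in (0,.12)],
   "SW",[f(stand_(-.004,.0585+dz,.015,pp,cam)) is not None for pp in (p+65,115-p) for cam in(1,-1) for dz in (0,.12)])
for p in (50,55):
 for cam in (1,-1):
  print(p,cam,"L",s(f(lie(LONG,.025,p,cam))),"W",s(f(lie(WIDE,.015,p,cam))))
  print("   stand p+65",s(f(stand_(.019,.0735,.025,p+65,cam))),s(f(stand_(.019,.1935,.025,p+65,cam))),"flip",s(f(stand_(.019,.0735,.025,115-p,-cam))))
print(s(ctrl.current_joint_pos()))
E
```

```text
45 L [True, False, True, False] W [True, True, True, True] SL [True, True, True, True, True, True, True, True] SW [True, True, True, True, True, True, True, True]
48 L [True, True, True, True] W [True, True, True, True] SL [True, False, True, False, True, True, True, True] SW [True, True, True, True, True, True, True, True]
50 L [True, True, True, True] W [True, True, True, True] SL [True, False, True, False, True, True, True, True] SW [True, True, True, True, True, True, True, True]
52 L [True, True, True, True] W [True, True, True, True] SL [True, False, True, False, True, True, True, True] SW [True, True, True, True, True, True, True, True]
55 L [True, True, True, True] W [True, True, True, True] SL [True, False, True, False, True, True, True, True] SW [True, False, True, False, True, True, True, True]
58 L [True, True, True, True] W [True, True, True, True] SL [True, False, True, False, True, True, True, True] SW [True, False, True, False, True, True, True, True]
60 L [True, True, True, True] W [True, True, True, True] SL [False, False, False, False, True, True, True, True] SW [T
[... 216 characters left out ...]
0.36  0.34  0.    1.85 -0.13  0.52  1.82]
50 -1 L [ 0.99  0.45 -1.13  2.27  1.8   0.32  0.03] W [-1.1   0.41  0.87  2.28  2.07  0.05 -1.06]
   stand p+65 [0.28 0.77 0.08 1.05 0.   1.76 1.7 ] None flip [-0.16  0.41  0.74  1.87 -0.68  0.64 -0.81]
55 1 L [ 0.01  0.26  0.17  2.23 -1.24  0.2  -0.13] W [-1.1   0.41  0.91  2.22 -0.32  0.12 -1.77]
   stand p+65 [ 0.01  0.93  0.84  0.98 -0.41  1.93 -1.08] None flip [ 0.45  0.32 -0.11  1.93 -0.1   0.38  1.8 ]
55 -1 L [ 0.75  0.33 -0.78  2.21  1.03  0.15  0.76] W [-0.9   0.34  0.62  2.22  0.79  0.16  0.26]
   stand p+65 [0.28 0.83 0.06 0.96 0.02 1.87 1.7 ] None flip [-0.12  0.37  0.67  1.94 -0.79  0.51 -0.7 ]
[-0.18  0.42  0.88  1.38 -0.32  1.49 -0.88]
```

Run:
```python
from plan import *
from plant import ctrl,solver
s=lambda q: None if q is None else np.round(q,2)
p=57
A=R2q(att(LONG["yaw"],np.pi/2,1)); 
ctrl.goto([.49,-.06,.38],A); print(s(ctrl.current_joint_pos()))
P=lie(LONG,.025,p,1,.09); print(P[0],s(solver.inverse_kinematics(*P)))
for b in (.06,.03,-.004): print(s(solver.inverse_kinematics(*lie(LONG,.025,p,1,b))))
U=lie(LONG,.025,p,1,-.004); U=(U[0]+[-.03,0,.12],U[1]); print("up",s(solver.inverse_kinematics(*U)))
print(ctrl.current_time())
```

```text
[-0.55  0.31  0.89  1.57 -0.25  1.38 -1.11]
[ 0.50018244 -0.06348676  0.29936267] [-0.63  0.08  0.89  2.18 -0.61  0.43 -0.74]
[-0.45  0.15  0.72  2.19 -0.8   0.39 -0.56]
[-0.27  0.21  0.52  2.2  -0.95  0.33 -0.43]
[-0.07  0.27  0.27  2.2  -1.08  0.24 -0.3 ]
up [-0.71  0.06  0.93  2.06 -0.42  0.52 -0.96]
5.2083
```

Run:
```python
from plan import *
from plant import ctrl,solver,optics
s=lambda q: None if q is None else np.round(q,3)
p=57
ctrl.goto(*lie(LONG,.025,p,1,.09))
print(s(ctrl.current_ee_pos()))
tool=(ctrl.current_ee_pos(),ctrl.current_tool_rot()); c=optics.camera("wrist"); cv2.imwrite("pics/pre_long.png",c["img"][:,:,::-1])
r=ctrl.movel(lie(LONG,.025,p,1,-.004)[0],rate=.08,until_force=8)
print(r,s(ctrl.current_ee_pos()),s(lie(LONG,.025,p,1,-.004)[0]),s(ctrl.current_ft_force()),s(ctrl.current_joint_pos()))
c=optics.camera("side"); cv2.imwrite("pics/s_long.png",cv2.resize(c["img"][120:330,200:420,::-1],None,fx=2.8,fy=2.8))
print(ctrl.current_time())
```

```text
[ 0.501 -0.065  0.301]
False [ 0.551 -0.059  0.221] [ 0.551 -0.059  0.221] [-0.505  0.255 -0.32 ] [-0.307  0.299  0.58   2.205 -1.247  0.343 -0.137]
7.5417
```

View pics/pre_long.png

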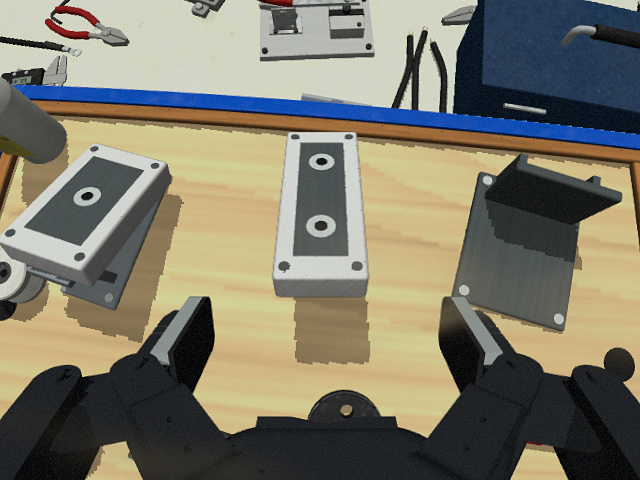

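View pics/s_long.png

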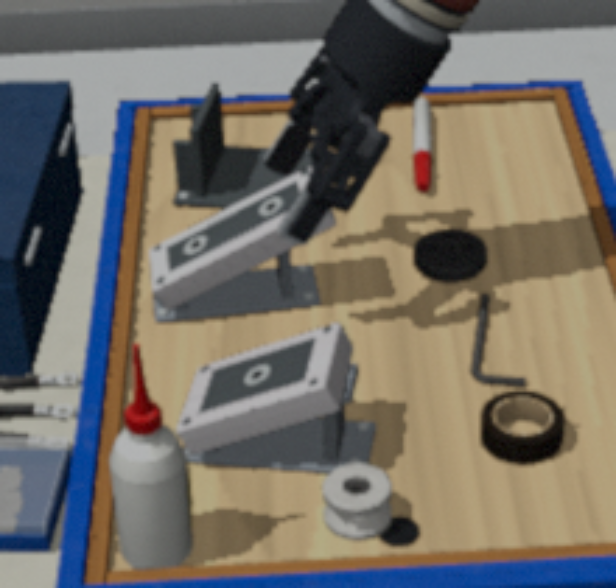

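The wrist view shows the cassette centred between the jaws (axis at px 322, jaw middle at 325). The side view shows the pads flanking its high end, so I'll grip and lift.

Run:
```python
from plan import *
from plant import ctrl,solver,optics
s=lambda q: None if q is None else np.round(q,3)
ctrl.gripper_to(.045,f_grip=90); print(s(ctrl.current_grip_width()),s(ctrl.current_ft_force()))
e=ctrl.current_ee_pos(); 
ctrl.movel(np.array(e)+[-.0,0,.06],rate=.1)
e=ctrl.current_ee_pos(); ctrl.movel(np.array(e)+[-.03,0,.06],rate=.12)
print(s(ctrl.current_grip_width()),s(ctrl.current_ft_force()),s(ctrl.current_joint_pos()))
print([s(solver.inverse_kinematics([.5,-.13,.40],R2q(att(SY,np.pi/2,k)))) for k in (1,-1)])
c=optics.camera("side"); cv2.imwrite("pics/s_long2.png",cv2.resize(c["img"][80:330,200:420,::-1],None,fx=2.4,fy=2.4))
print(ctrl.current_time())
```

```text
0.052 [-4.686  0.8    6.078]
0.053 [ 0.409  0.015 -4.249] [-0.785  0.059  1.006  2.071 -0.434  0.523 -0.949]
[array([-0.405,  0.367,  0.939,  1.464, -0.295,  1.46 , -1.251]), array([-0.256,  0.315,  0.681,  1.46 , -0.198,  1.436,  1.783])]
9.4583
```

View pics/s_long2.png

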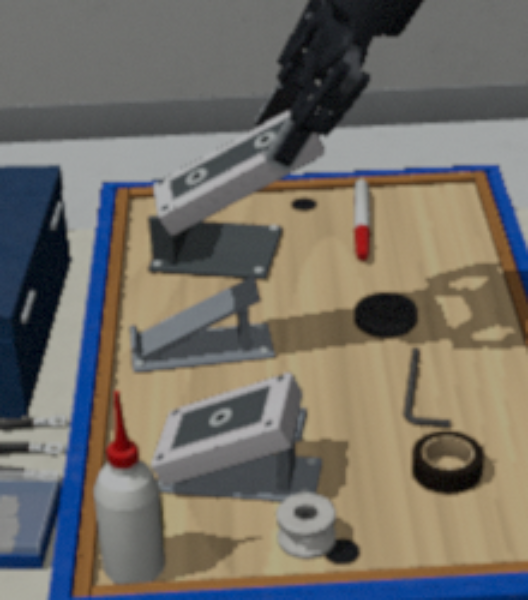

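Gripped at 53 mm and lifted cleanly. Next comes the flip at height, then I'll hold above the stand and check.

Run:
```python
from plan import *
from plant import ctrl,solver,optics
s=lambda q: None if q is None else np.round(q,3)
ctrl.goto([.5,-.13,.44],R2q(att(SY,np.pi/2,1)))
ctrl.goto([.51,-.20,.44],R2q(att(SY,np.pi/2,-1)))
P=stand_(.006,.0735+.06,.025,58,-1); P=(P[0]+.004*att(SY,np.radians(58),-1)[:,0],P[1])
ctrl.goto(*P); ctrl.hold(.2)
print(s(ctrl.current_grip_width()),s(ctrl.current_ee_pos()),P[0],s(ctrl.current_joint_pos()))
c=optics.camera("side"); cv2.imwrite("pics/s_l3.png",cv2.resize(c["img"][80:330,200:420,::-1],None,fx=2.4,fy=2.4))
c=optics.camera("wrist"); cv2.imwrite("pics/w_l3.png",c["img"][:,:,::-1])
print(ctrl.current_time())
```

```text
0.052 [ 0.574 -0.221  0.318] [ 0.57281532 -0.22094076  0.31724931] [ 0.222  0.228  0.197  1.895 -0.308  0.489  1.991]
14.2833
```

View pics/s_l3.png

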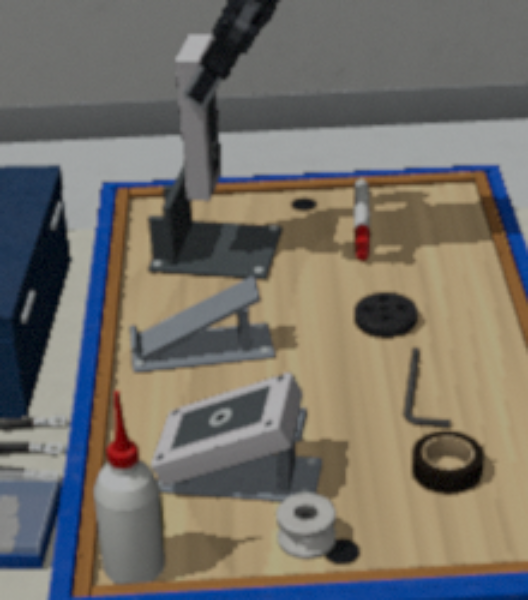

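View pics/w_l3.png

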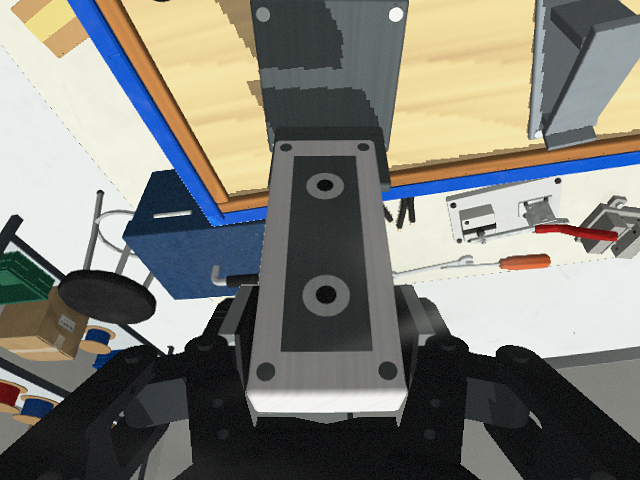

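The cassette hangs upright over the stand with the face towards the wrist camera. Its screws are at about (285,148), (363,147), (266,371) and (388,371). I'll measure its pose in the hand from these.

```bash
cat > pnp.py <<'E'
from plan import *
import m
def face(px,L,Wd,c,tool):
    """px: bottom-left,bottom-right,top-left,top-right as in picture; returns stand-frame centre and axes"""
    m.D={"x":(c,tool)}
    px=[m.ref("x",p,False,9)[0] for p in px]
    l,w=L/2-.008,Wd/2-.0065
    # cassette frame: u=up(top), v=picture-right, n=out of face toward camera: picture x right=v, up in scene = picture down
    obj=np.array([[-l,-w,0],[-l,w,0],[l,-w,0],[l,w,0]],float)
    ok,rv,tv=cv2.solvePnP(obj,np.array(px,float),K(c),np.array(c["dist_coeffs"]),flags=cv2.SOLVEPNP_ITERATIVE)
    err=np.abs(cv2.projectPoints(obj,rv,tv,K(c),np.array(c["dist_coeffs"]))[0].reshape(-1,2)-px).max()
    o,Rc=camT(c,tool); M=Rc@cv2.Rodrigues(rv)[0]; X=o+Rc@tv.ravel()
    Ms=SR.T@M; 
    n=Ms[:,2]; n=n if n[0]>0 else -n       # into cassette (+x stand)
    C=SR.T@(X-SC)+.011*n
    return C,Ms,err,px
E
python3 - <<'E'
from pnp import *
from plant import ctrl,optics
tool=(ctrl.current_ee_pos(),ctrl.current_tool_rot()); c=optics.camera("wrist")
C,M,err,px=face([(285,148),(363,147),(266,371),(388,371)],.135,.054,c,tool)
print(np.round(px,1)); print("centre in stand",np.round(C,4),"err px",err); print("up",np.round(M[:,0],3),"y",np.round(M[:,1],3))
# stand screws in same view
print(np.round((onz(c,[(263,14),(396,14)],camT(c,tool),.184)-SC)@SR,4))
E
```

```text
[[285.6 147. ]
 [363.  146.6]
 [265.4 371.3]
 [387.4 370.3]]
centre in stand [ 0.0069 -0.0017  0.1329] err px 0.022603218480810483
up [0.002 0.01  1.   ] y [ 0.001  1.    -0.01 ]
[[-0.047  -0.0375  0.006 ]
 [-0.0471  0.0385  0.006 ]]
```

The pose in hand is upright within 0.6°, centre (6.9, −1.7, 132.9) mm in the stand frame against 6, 0, 133.5 planned. The stand's front screws reproject to (−47, ±38) as they should. Placing now.

Run:
```python
from plan import *
from plant import ctrl,solver,optics
s=lambda q: None if q is None else np.round(q,4)
st=lambda:s(SR.T@(np.array(ctrl.current_ee_pos())-SC))
e=np.array(ctrl.current_ee_pos())
mv=lambda d,**k: ctrl.movel(np.array(ctrl.current_ee_pos())+SR@np.array(d),**k)
print(st())
print(mv([0,.0015,-.056],rate=.08,until_force=6),st())
print("x",mv([.018,0,0],rate=.03,until_force=5),st(),s(SR.T@ctrl.current_ft_force()))
mv([-.0008,0,0],rate=.03)
print("z",mv([0,0,-.012],rate=.02,until_force=5),st(),s(SR.T@ctrl.current_ft_force()))
tool=(ctrl.current_ee_pos(),ctrl.current_tool_rot()); c=optics.camera("wrist"); cv2.imwrite("pics/w_l4.png",c["img"][:,:,::-1])
print(ctrl.current_time())
```

```text
[1.830e-02 1.000e-04 1.395e-01]
False [0.0189 0.0013 0.0842]
x True [0.0294 0.0019 0.0817] [-1.5089 -0.6443 -3.3632]
z True [0.0288 0.0018 0.0798] [-1.2289 -1.0195  4.9929]
16.2583
```

View pics/w_l4.png

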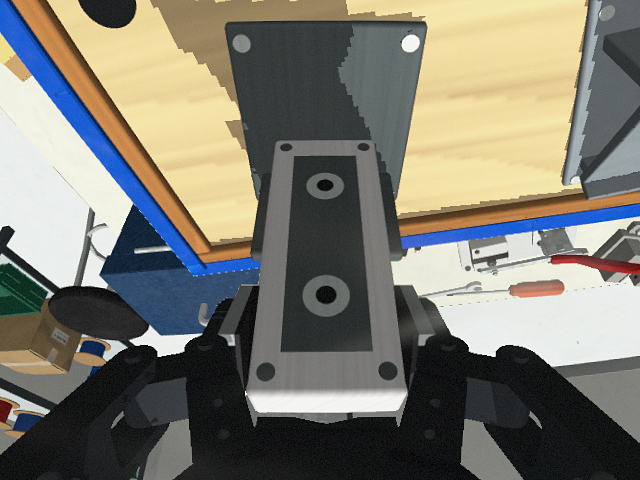

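It is on the plate (centre z ≈ 73.2 mm, x ≈ 17.4 mm). I'll release it and retreat along the tool axis.

Run:
```python
from pnp import *
from plant import ctrl,solver,optics
s=lambda q: None if q is None else np.round(q,4)
ctrl.gripper_to(.080); 
A=q2R(ctrl.current_tool_rot()); ctrl.movel(np.array(ctrl.current_ee_pos())-.09*A[:,0],rate=.12)
ctrl.hold(.2)
tool=(ctrl.current_ee_pos(),ctrl.current_tool_rot()); c=optics.camera("wrist"); cv2.imwrite("pics/w_l5.png",c["img"][:,:,::-1])
print(s(ctrl.current_joint_pos()),ctrl.current_time())
A2=R2q(att(WIDE["yaw"],np.pi/2,1)); print(s(solver.inverse_kinematics([.49,.10,.40],A2)))
import pickle; pickle.dump((c,tool),open("w5.pkl","wb"))
```

```text
[ 0.2036  0.1551  0.2189  1.9415 -0.275   0.5294  1.9686] 17.8
[-0.7316  0.2808  0.6791  1.5014 -0.1769  1.4218 -1.81  ]
```

View pics/w_l5.png

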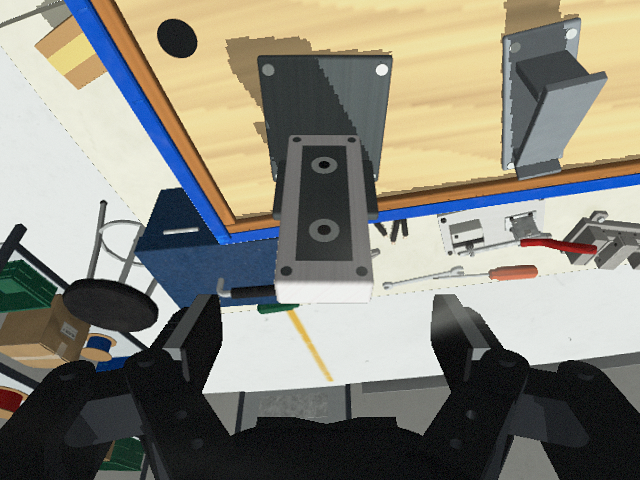

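Run:
```python
from pnp import *
import pickle
from plant import ctrl,solver,optics
s=lambda q: None if q is None else np.round(q,3)
c,tool=pickle.load(open("w5.pkl","rb"))
C,M,err,px=face([(296,140),(351,139),(285,271),(362,270)],.135,.054,c,tool)
print(np.round(px,1),np.round(C,4),err,np.round(M[:,0],3),np.round(M[:,1],3))
# on to wide
ctrl.goto([.49,-.08,.44],R2q(att(0,np.pi/2,-1)))
ctrl.goto([.47,.11,.42],R2q(att(WIDE["yaw"],np.pi/2,1)))
P=lie(WIDE,.018,57,1,.09); print(s(solver.inverse_kinematics(*P)))
ctrl.goto(*P); ctrl.hold(.1)
tool=(ctrl.current_ee_pos(),ctrl.current_tool_rot()); c=optics.camera("wrist"); cv2.imwrite("pics/pre_wide.png",c["img"][:,:,::-1])
r=ctrl.movel(lie(WIDE,.018,57,1,-.004)[0],rate=.08,until_force=8)
print(r,s(ctrl.current_ee_pos()),s(lie(WIDE,.018,57,1,-.004)[0]),s(ctrl.current_ft_force()),s(ctrl.current_joint_pos()))
c=optics.camera("side"); cv2.imwrite("pics/s_wide.png",cv2.resize(c["img"][80:330,200:420,::-1],None,fx=2.4,fy=2.4))
print(ctrl.current_time())
```

```text
[[296.4 139.1]
 [351.3 139.3]
 [285.9 270.6]
 [361.3 270.9]] [ 0.0157 -0.0004  0.0731] 0.05359084613093046 [-0.001  0.001  1.   ] [ 0.006  1.    -0.001]
[-1.545  0.252  1.291  2.166  0.083  0.394 -2.16 ]
False [0.542 0.106 0.211] [0.542 0.106 0.211] [-0.561 -0.142  0.189] [-1.032  0.389  0.829  2.196 -0.087  0.16  -2.   ]
24.175
```

View pics/pre_wide.png

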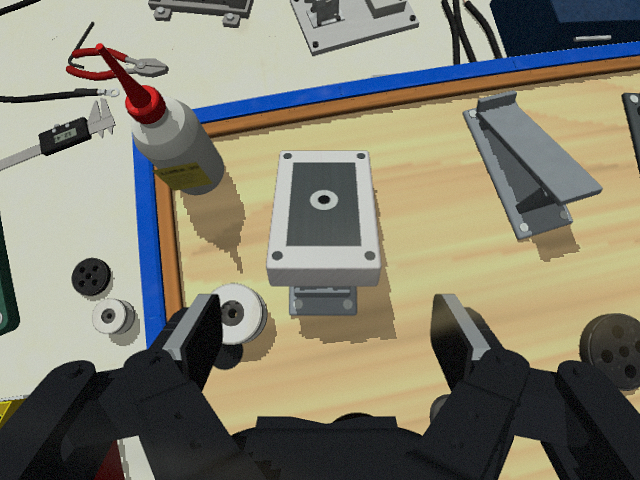

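View pics/s_wide.png

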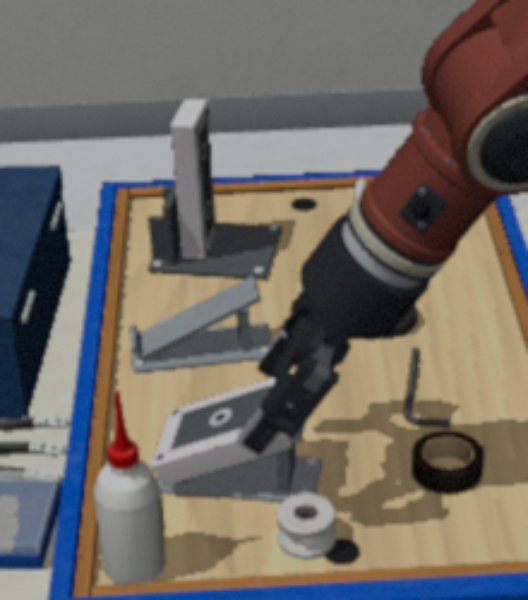

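The long cassette stands upright at x ≈ 15.7–17.4 mm, y ≈ 0. The wide one is flanked by the pads (axis at px 322). Grip, lift, flip, then check it above the stand.

Run:
```python
from pnp import *
from plant import ctrl,solver,optics
s=lambda q: None if q is None else np.round(q,3)
ctrl.gripper_to(.055,f_grip=90); print(s(ctrl.current_grip_width()),s(ctrl.current_ft_force()))
e=np.array(ctrl.current_ee_pos()); ctrl.movel(e+[0,0,.06],rate=.1)
e=np.array(ctrl.current_ee_pos()); ctrl.movel(e+[-.03,0,.06],rate=.12)
print(s(ctrl.current_grip_width()),s(ctrl.current_ee_pos()),s(ctrl.current_joint_pos()))
ctrl.goto([.48,.0,.47],R2q(att(SY,np.pi/2,1))); print(s(ctrl.current_joint_pos()))
ctrl.goto([.48,-.18,.47],R2q(att(SY,np.pi/2,-1))); print(s(ctrl.current_joint_pos()))
P=stand_(-.035,.0585+.06,.018,58,-1); P=(P[0]+.004*att(SY,np.radians(58),-1)[:,0],P[1])
ctrl.goto(*P); ctrl.hold(.2)
tool=(ctrl.current_ee_pos(),ctrl.current_tool_rot()); c=optics.camera("wrist"); cv2.imwrite("pics/w_w3.png",c["img"][:,:,::-1])
c2=optics.camera("side"); cv2.imwrite("pics/s_w3.png",cv2.resize(c2["img"][80:330,200:420,::-1],None,fx=2.4,fy=2.4))
print(s(ctrl.current_grip_width()),ctrl.current_time())
```

```text
0.064 [-7.777  1.688 10.897]
0.064 [0.51  0.107 0.33 ] [-1.537  0.183  1.275  2.065  0.186  0.519 -2.215]
[-0.86   0.363  1.267  1.382 -0.346  1.643 -1.424]
[-0.062  0.281  0.556  1.29  -0.147  1.611  1.827]
0.064 31.1083
```

View pics/w_w3.png

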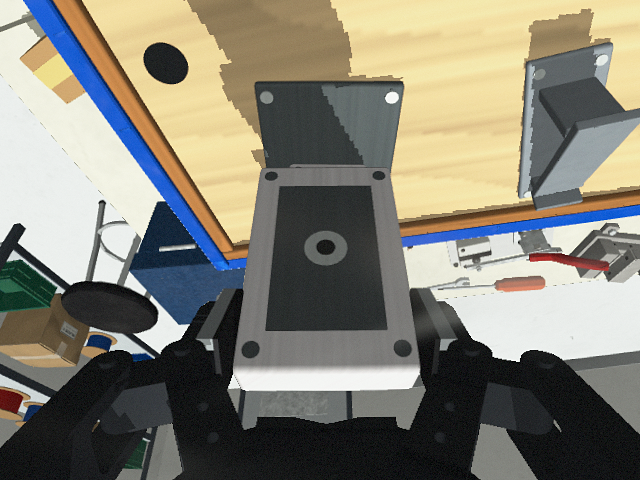

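View pics/s_w3.png

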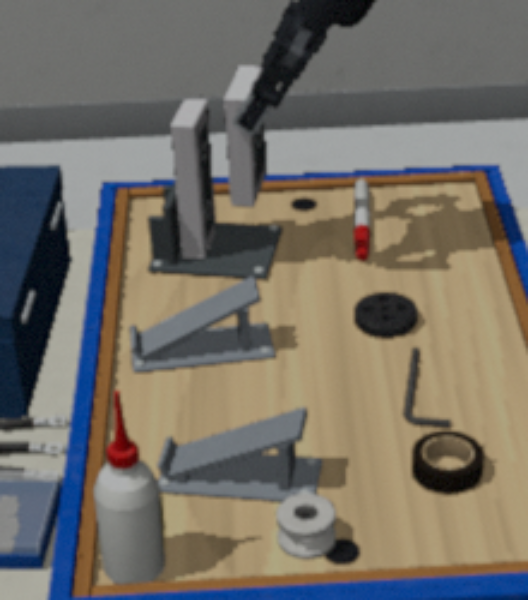

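Run:
```python
from pnp import *
from plant import ctrl,solver,optics
s=lambda q: None if q is None else np.round(q,4)
st=lambda:s(SR.T@(np.array(ctrl.current_ee_pos())-SC))
mv=lambda d,**k: ctrl.movel(np.array(ctrl.current_ee_pos())+SR@np.array(d),**k)
tool=(ctrl.current_ee_pos(),ctrl.current_tool_rot()); c=optics.camera("wrist")
C,M,err,px=face([(271,176),(378,176),(250,349),(402,348)],.105,.066,c,tool)
print(np.round(px,1),np.round(C,4),err,np.round(M[:,0],3),np.round(M[:,1],3))
if err<1 and abs(C[2]-.118)<.004 and abs(C[1])<.006:
    print(st()); dz=.0585+.0015-C[2]
    print(mv([0,-C[1],dz],rate=.08,until_force=6),st())
    print("x",mv([.045,0,0],rate=.03,until_force=5),st(),s(SR.T@ctrl.current_ft_force()))
    print("z",mv([0,0,-.010],rate=.02,until_force=5),st(),s(SR.T@ctrl.current_ft_force()))
    c=optics.camera("wrist"); cv2.imwrite("pics/w_w4.png",c["img"][:,:,::-1])
    c=optics.camera("side"); cv2.imwrite("pics/s_w4.png",cv2.resize(c["img"][80:330,200:420,::-1],None,fx=2.4,fy=2.4))
print(ctrl.current_time())
```

```text
[[273.  166. ]
 [378.4 175.1]
 [250.1 349.1]
 [402.3 347.9]] [-0.0353 -0.002   0.1175] 2.3759756494228554 [0.037 0.01  0.999] [ 0.084  0.996 -0.013]
31.1583
```

The bottom-left blob locked onto the plate edge at (273,166), so the gate held the move. I'll use a tighter window.

```bash
sed -i 's/False,9)/False,6)/' pnp.py
python3 - <<'E'
from pnp import *
from plant import ctrl,solver,optics
s=lambda q: None if q is None else np.round(q,4)
st=lambda:s(SR.T@(np.array(ctrl.current_ee_pos())-SC))
mv=lambda d,**k: ctrl.movel(np.array(ctrl.current_ee_pos())+SR@np.array(d),**k)
tool=(ctrl.current_ee_pos(),ctrl.current_tool_rot()); c=optics.camera("wrist")
C,M,err,px=face([(271,176),(378,176),(250,349),(402,348)],.105,.066,c,tool)
print(np.round(px,1),np.round(C,4),err,np.round(M[:,0],3),np.round(M[:,1],3))
if err<1 and abs(C[2]-.118)<.004 and abs(C[1])<.006:
    print(st()); dz=.0585+.0015-C[2]
    print(mv([0,-C[1],dz],rate=.08,until_force=6),st())
    print("x",mv([.045,0,0],rate=.03,until_force=5),st(),s(SR.T@ctrl.current_ft_force()))
    print("z",mv([0,0,-.010],rate=.02,until_force=5),st(),s(SR.T@ctrl.current_ft_force()))
    c=optics.camera("wrist"); cv2.imwrite("pics/w_w4.png",c["img"][:,:,::-1])
    c=optics.camera("side"); cv2.imwrite("pics/s_w4.png",cv2.resize(c["img"][80:330,200:420,::-1],None,fx=2.4,fy=2.4))
print(ctrl.current_time())
E
```

```text
[[270.9 175.8]
 [378.4 175.1]
 [251.9 350.9]
 [404.7 351.3]] [-0.0345 -0.0013  0.1188] 0.7823125430458617 [0.009 0.016 1.   ] [ 0.019  1.    -0.017]
[-2.280e-02  1.000e-04  1.174e-01]
True [-0.0236  0.0015  0.0578]
x True [-0.0228  0.0015  0.0578] [-1.9112 -0.0056  3.8057]
z True [-0.0226  0.0014  0.0578] [-3.5922  1.2793  5.4341]
32.625
```

```bash
ls pics
```

```text
pre_long.png
pre_wide.png
s_l3.png
s_long.png
s_long2.png
s_w3.png
s_w4.png
s_wide.png
side0.png
sidez.png
top0.png
topz.png
w_l3.png
w_l4.png
w_l5.png
w_long.png
w_stand.png
w_w3.png
w_w4.png
w_wide.png
wrist0.png
```

It landed on the plate early, and the x stop was only friction there. I'll raise it 2 mm and slide in to contact.

Run:
```python
from pnp import *
from plant import ctrl,solver,optics
s=lambda q: None if q is None else np.round(q,4)
st=lambda:s(SR.T@(np.array(ctrl.current_ee_pos())-SC))
mv=lambda d,**k: ctrl.movel(np.array(ctrl.current_ee_pos())+SR@np.array(d),**k)
mv([0,0,.0025],rate=.03); ctrl.hold(.2); print(st(),s(SR.T@ctrl.current_ft_force()))
print("x",mv([.045,0,0],rate=.03,until_force=5),st(),s(SR.T@ctrl.current_ft_force()))
c=optics.camera("wrist"); cv2.imwrite("pics/w_w5.png",c["img"][:,:,::-1])
c=optics.camera("side"); cv2.imwrite("pics/s_w5.png",cv2.resize(c["img"][80:330,200:420,::-1],None,fx=2.4,fy=2.4))
print(ctrl.current_time())
```

```text
[-0.0231  0.0016  0.0596] [-1.0434  0.0147 -4.3761]
x True [0.0071 0.002  0.0577] [-0.7859 -0.2705  0.8002]
34.225
```

View pics/s_w5.png

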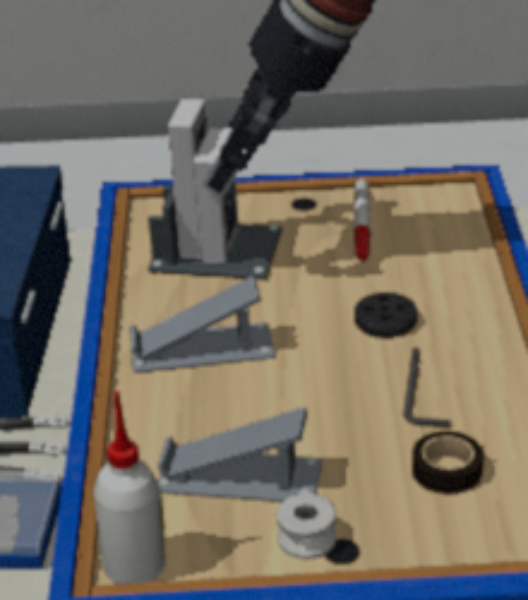

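View pics/w_w5.png

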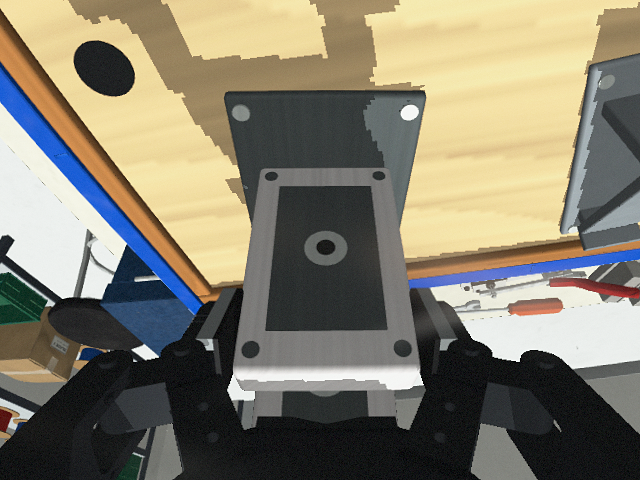

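Wide's centre is now about x = −4.6 mm, next to the long one. One more gentle push should seat the pair against the fence; then I'll settle it and release.

Run:
```python
from pnp import *
from plant import ctrl,solver,optics
s=lambda q: None if q is None else np.round(q,4)
st=lambda:s(SR.T@(np.array(ctrl.current_ee_pos())-SC))
mv=lambda d,**k: ctrl.movel(np.array(ctrl.current_ee_pos())+SR@np.array(d),**k)
print("x",mv([.006,0,.0008],rate=.02,until_force=9),st(),s(SR.T@ctrl.current_ft_force()))
mv([-.0003,0,0],rate=.02)
print("z",mv([0,0,-.006],rate=.02,until_force=5),st(),s(SR.T@ctrl.current_ft_force()))
ctrl.gripper_to(.083)
A=q2R(ctrl.current_tool_rot()); ctrl.movel(np.array(ctrl.current_ee_pos())-.10*A[:,0],rate=.1); ctrl.hold(.3)
tool=(ctrl.current_ee_pos(),ctrl.current_tool_rot()); c=optics.camera("wrist"); cv2.imwrite("pics/w_w6.png",c["img"][:,:,::-1])
import pickle; pickle.dump((c,tool),open("w6.pkl","wb"))
c=optics.camera("side"); cv2.imwrite("pics/s_w6.png",cv2.resize(c["img"][80:330,200:420,::-1],None,fx=2.4,fy=2.4))
c=optics.camera("top"); cv2.imwrite("pics/t_w6.png",cv2.resize(c["img"][140:300,150:480,::-1],None,fx=2.4,fy=2.4))
print(ctrl.current_time())
```

```text
x True [0.0082 0.002  0.0576] [-2.6308  0.8118  3.7455]
z True [0.0081 0.002  0.0576] [-2.1307  0.2169  3.461 ]
36.8917
```

View pics/s_w6.png

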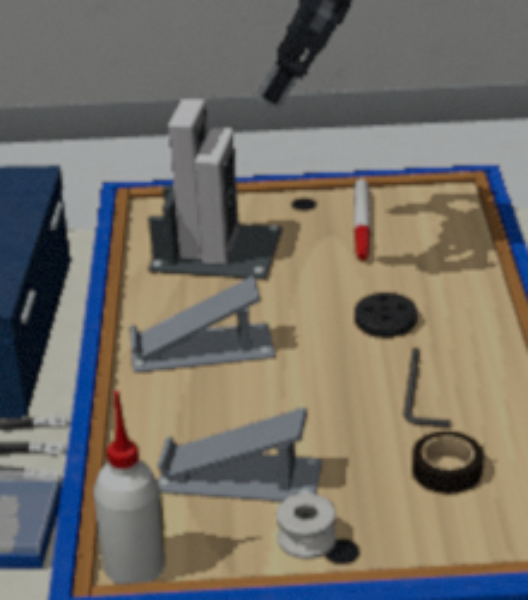

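View pics/w_w6.png

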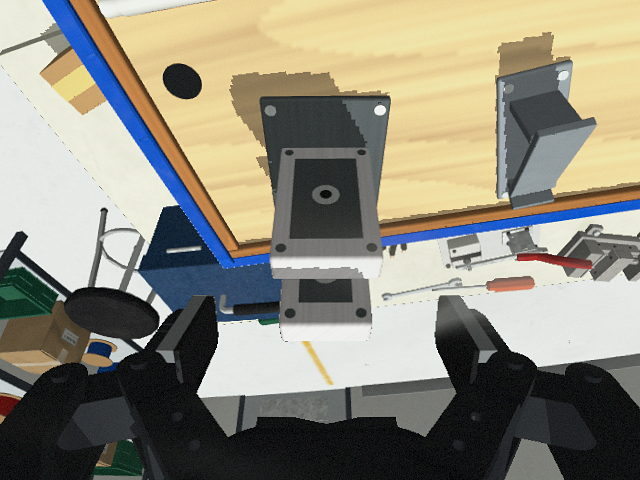

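View pics/t_w6.png

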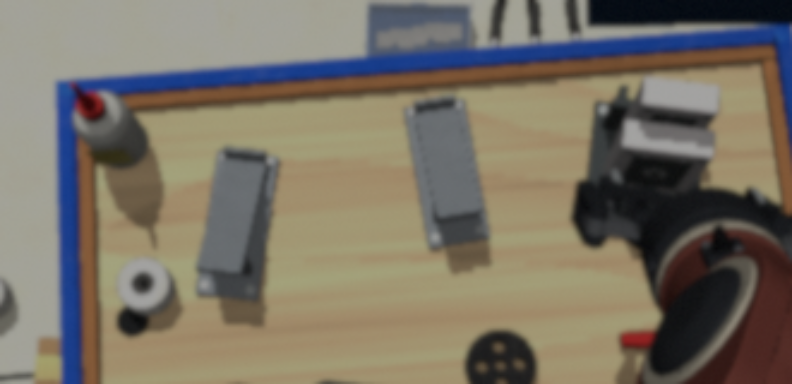

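Both stand on their own and the bystanders look unmoved. Next I'll measure the wide pose and the gaps.

```bash
python3 - <<'E'
from pnp import *
import pickle
c,tool=pickle.load(open("w6.pkl","rb")); pose=camT(c,tool)
C,M,err,px=face([(290,153),(362,153),(281,246),(371,246)],.105,.066,c,tool)
print(np.round(px,1),np.round(C,4),err,np.round(M[:,0],3),np.round(M[:,1],3))
f=lambda P,z: np.round((onz(c,P,pose,z)-SC)@SR,4)
# screws height on upright faces: wide front face top screws at stand z=.006+.105-.008, long at .006+.135-.008
print("W front via top screws z",f(px[2:],.178+.103),"bottom",f(px[:2],.178+.014))
import m
m.D={"x":(c,tool)}
lp=[m.ref("x",p,False,6)[0] for p in [(291,313),(363,313)]]
print(lp,"L front via top screws",f(lp,.178+.133))
print("plate screws",f([(270,111),(380,111)],.184))
E
python3 - <<'E'
import cv2
a=cv2.imread("pics/w_w6.png")[85:350,230:420]; cv2.imwrite("pics/w_w6z.png",cv2.resize(a,None,fx=2.2,fy=2.2,interpolation=cv2.INTER_CUBIC))
a=cv2.imread("pics/s_w6.png")[90:290,130:300]; cv2.imwrite("pics/s_w6z.png",cv2.resize(a,None,fx=2.9,fy=2.9,interpolation=cv2.INTER_CUBIC))
E
```

```text
[[288.8 152.1]
 [361.1 151.9]
 [280.3 247.5]
 [371.3 247. ]] [-0.005   0.0003  0.0581] 0.03974289244209217 [0.002 0.001 1.   ] [ 0.001  1.    -0.001]
W front via top screws z [[-0.0163 -0.0261  0.103 ]
 [-0.0164  0.0268  0.103 ]] bottom [[-0.0164 -0.0262  0.014 ]
 [-0.0163  0.0267  0.014 ]]
[(np.float64(289.46753246753246), np.float64(312.94805194805195)), (np.float64(360.6666666666667), np.float64(312.3974358974359))] L front via top screws [[ 0.0064 -0.0208  0.133 ]
 [ 0.0062  0.0202  0.133 ]]
plate screws [[-0.0459 -0.0377  0.006 ]
 [-0.0456  0.0385  0.006 ]]
```

View pics/s_w6z.png

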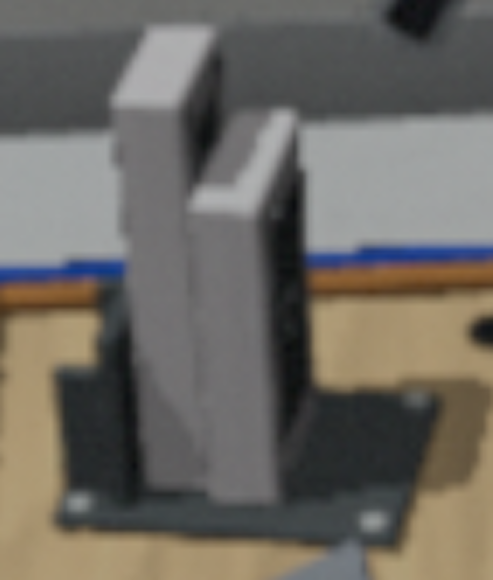

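Estimates in the stand frame: wide centre x ≈ −5.2 mm, long ≈ +17.3 mm, with the plate screws showing about +1 mm bias. That puts the long one 2–3 mm off the fence, which is inside tolerance but close. I'll push the pair home gently with shut fingertips, low on the wide face.

Run:
```python
from pnp import *
from plant import ctrl,solver,optics
import pickle,m
s=lambda q: None if q is None else np.round(q,4)
st=lambda:s(SR.T@(np.array(ctrl.current_ee_pos())-SC))
W=lambda v: SC+SR@np.array(v)
ctrl.gripper_to(0.0)
A=R2q(att(SY,np.radians(58),-1))
ctrl.movel(W([-.075,.0,.10]),attitude=A,rate=.12)
ctrl.movel(W([-.045,.0,.038]),rate=.08); print(st())
r=ctrl.movel(W([-.010,0,.038]),rate=.02,until_force=7); print("push",r,st(),s(SR.T@ctrl.current_ft_force()))
r=ctrl.movel(W([-.0105,0,.038]),rate=.01,until_force=9) ; print("push2",r,st(),s(SR.T@ctrl.current_ft_force()))
ctrl.movel(W([-.06,0,.05]),rate=.08); ctrl.movel(W([-.055,0,.14]),rate=.12); ctrl.hold(.3)
print(st(),ctrl.current_time())
tool=(ctrl.current_ee_pos(),ctrl.current_tool_rot()); c=optics.camera("wrist"); cv2.imwrite("pics/w_w7.png",c["img"][:,:,::-1])
pickle.dump((c,tool),open("w7.pkl","wb"))
c=optics.camera("side"); cv2.imwrite("pics/s_w7.png",cv2.resize(c["img"][115:205,250:330,::-1],None,fx=6,fy=6,interpolation=cv2.INTER_CUBIC))
```

```text
[-0.0447 -0.0002  0.0385]
push False [-0.0103  0.      0.0379] [-1.5047  1.2518  0.0619]
push2 False [-0.0105  0.      0.0379] [0.0434 0.557  0.6245]
[-5.520e-02 -1.000e-04  1.395e-01] 43.3667
```

View pics/w_w7.png

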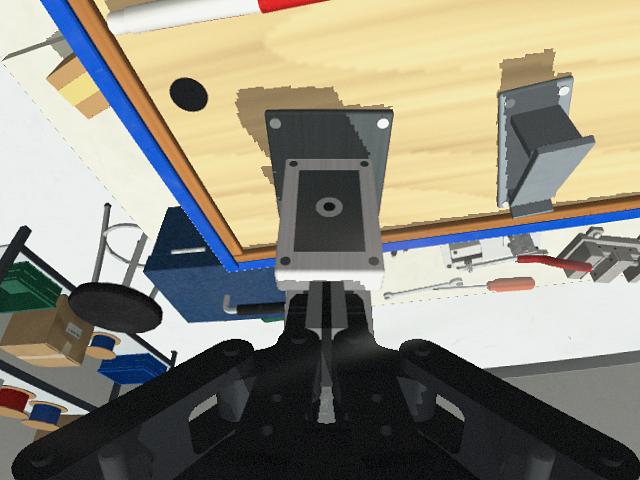

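View pics/s_w7.png

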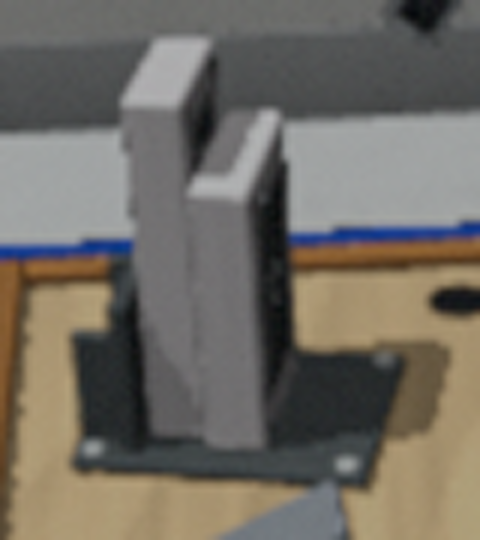

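Run:
```python
from pnp import *
import pickle
c,tool=pickle.load(open("w7.pkl","rb")); pose=camT(c,tool)
C,M,err,px=face([(294,164),(365,164),(286,261),(375,261)],.105,.066,c,tool)
print(np.round(px,1),np.round(C,4),err,np.round(M[:,0],3),np.round(M[:,1],3))
f=lambda P,z: np.round((onz(c,P,pose,z)-SC)@SR,4)
print("W front top",f(px[2:],.178+.103),"bottom",f(px[:2],.178+.014))
print("plate screws",f([(275.5,123.5),(383,123.5)],.184))
```

```text
[[293.  163.4]
 [363.7 163.4]
 [284.8 260.5]
 [373.3 260.6]] [-0.0051  0.0003  0.0582] 0.0940583712371108 [-0.001  0.002  1.   ] [ 0.002  1.    -0.002]
W front top [[-0.0166 -0.0261  0.103 ]
 [-0.0165  0.0268  0.103 ]] bottom [[-0.0163 -0.0262  0.014 ]
 [-0.0163  0.0266  0.014 ]]
plate screws [[-0.0461 -0.0372  0.006 ]
 [-0.0462  0.0386  0.006 ]]
```

The wide cassette has not moved, so the tips barely touched. I'll push a few mm further under the force stop.

Run:
```python
from pnp import *
from plant import ctrl,solver,optics
import pickle
s=lambda q: None if q is None else np.round(q,4)
st=lambda:s(SR.T@(np.array(ctrl.current_ee_pos())-SC))
W=lambda v: SC+SR@np.array(v)
print(ctrl.current_grip_width())
ctrl.movel(W([-.06,0,.05]),rate=.12);ctrl.movel(W([-.025,.0,.038]),rate=.08)
for x in (-.012,-.010,-.008,-.006,-.004,-.002):
    r=ctrl.movel(W([x,0,.038]),rate=.015,until_force=7); print("push",r,st(),s(SR.T@ctrl.current_ft_force()))
    if r or -(SR.T@ctrl.current_ft_force())[0]>6: break
tool=(ctrl.current_ee_pos(),ctrl.current_tool_rot()); c=optics.camera("wrist"); cv2.imwrite("pics/w_w8.png",c["img"][:,:,::-1])
pickle.dump((c,tool),open("w8.pkl","wb"))
print(ctrl.current_time())
```

```text
3.077913629418644e-05
push False [-0.0121  0.      0.0379] [-0.7738  0.4026  0.0359]
push False [-0.0102 -0.0001  0.0378] [-1.4695 -0.3286  0.3705]
push False [-0.0088 -0.0001  0.0376] [-4.3312 -0.7066  1.4021]
push True [-0.0094 -0.      0.0366] [-1.6667  0.6444  1.4285]
46.825
```

View pics/w_w8.png

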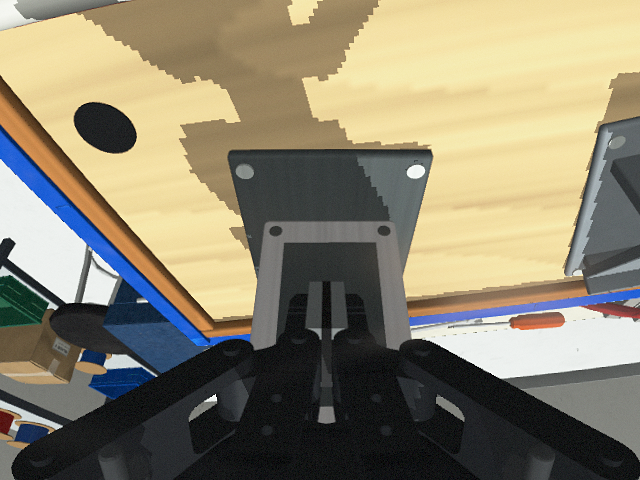

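Force now rises sharply within 2 mm at the contact point, so the pair is hard against the fence. I'll retreat and run the final check.

Run:
```python
from pnp import *
from plant import ctrl,solver,optics
import pickle,m
s=lambda q: None if q is None else np.round(q,4)
W=lambda v: SC+SR@np.array(v)
ctrl.movel(W([-.045,0,.05]),rate=.08); ctrl.gripper_to(.08); ctrl.movel(W([-.055,0,.16]),rate=.12); 
ctrl.hold(.3)
tool=(ctrl.current_ee_pos(),ctrl.current_tool_rot()); c=optics.camera("wrist"); cv2.imwrite("pics/w_w9.png",c["img"][:,:,::-1])
pickle.dump((c,tool),open("w9.pkl","wb"))
ctrl.goto([.40,-.05,.45],R2q(att(0,np.pi/2,-1)))
t=optics.camera("top"); cv2.imwrite("pics/t_w9.png",cv2.resize(t["img"][140:390,150:520,::-1],None,fx=2.1,fy=2.1))
c2=optics.camera("side"); cv2.imwrite("pics/s_w9.png",cv2.resize(c2["img"][80:330,200:470,::-1],None,fx=2.3,fy=2.3))
print(ctrl.current_time())
```

```text
50.6167
```

View pics/w_w9.png

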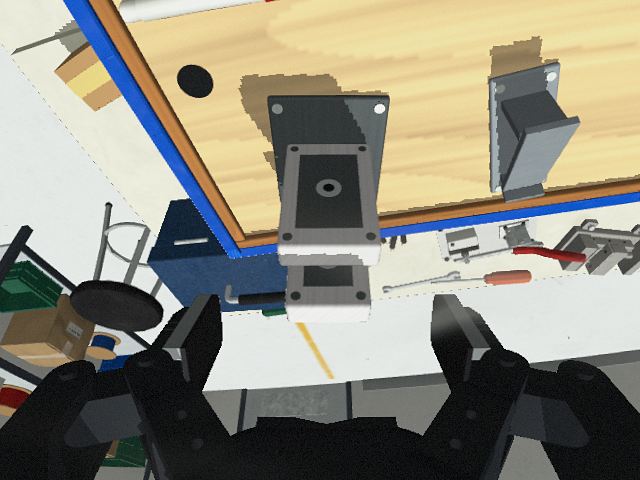

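View pics/t_w9.png

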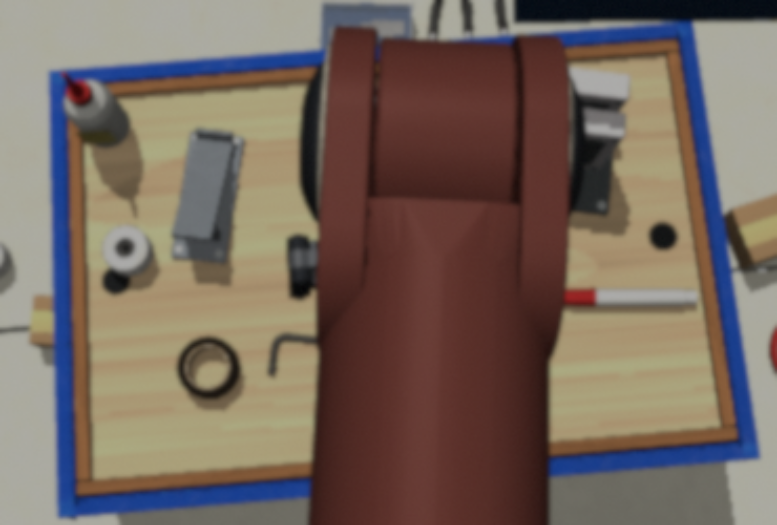

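View pics/s_w9.png

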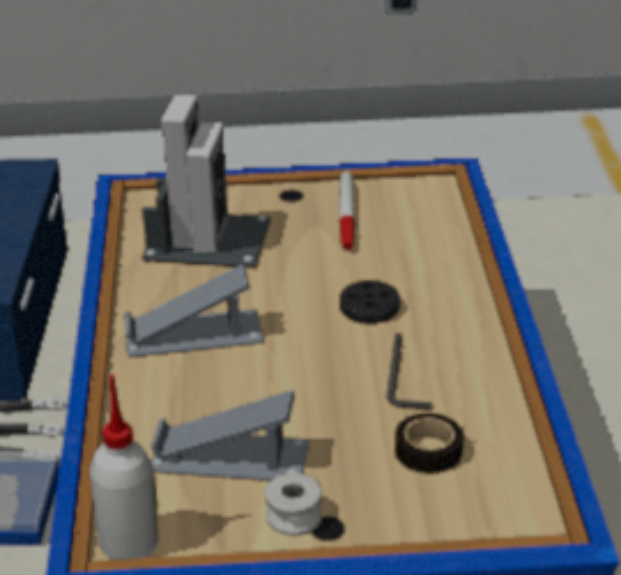

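Run:
```python
from pnp import *
import pickle,m
c,tool=pickle.load(open("w9.pkl","rb")); pose=camT(c,tool)
C,M,err,px=face([(294,149),(364,149),(287,237),(371,237)],.105,.066,c,tool)
print(np.round(px,1),np.round(C,4),err,np.round(M[:,0],3),np.round(M[:,1],3))
m.D={"x":(c,tool)}; f=lambda P,z: np.round((onz(c,P,pose,z)-SC)@SR,4)
lp=[m.ref("x",p,False,6)[0] for p in [(295,297),(362,297)]]
print("W top",f(px[2:],.281),"L top",f(lp,.311),"plate",f([(277.5,108.5),(379.5,108.5)],.184))
from plant import sign_off,ctrl
if abs(C[0]+.0045)<.005 and abs(C[1])<.006 and err<.6:
    sign_off(); print("handed in",ctrl.current_time())
```

```text
[[294.1 148.4]
 [361.9 148.1]
 [287.  236.3]
 [370.4 235.9]] [-0.0042  0.0004  0.0579] 0.11224120519585767 [ 0.004 -0.     1.   ] [-0.006  1.     0.   ]
W top [[-0.0155 -0.0261  0.103 ]
 [-0.0159  0.0267  0.103 ]] L top [[ 0.0063 -0.0208  0.133 ]
 [ 0.006   0.0202  0.133 ]] plate [[-0.0465 -0.0371  0.006 ]
 [-0.0464  0.0384  0.006 ]]
the job is handed in; nothing more can be done
the job is handed in; nothing more can be done
```

Both cassettes are standing on end on the stand: the long one at the back against the fence, the short wide one against its face. I handed the job in at about 51 s of the 72 s.

I gripped each by its narrow sides, lifted it off its cradle, turned it upright and set it down under force control. I then pushed the pair against the fence with the shut fingertips until the force rose sharply.

| Last measured (stand frame) | Long cassette | Wide cassette |
|---|---|---|
| Centre x, mm (allowed) | about 17 (14 to 22) | −4.2 (−12 to 1) |
| Centre y, mm (allowed ±12) | about 0 | 0.4 |
| Centre z, mm (allowed) | 73.1 (69.5 to 77.5) | 57.9 (54.5 to 62.5) |
| Upright, square | under 0.5° | under 0.5° |

- **Long cassette:** its height and tilt were measured before the wide one was placed. Its x and y come from the last picture.
- **Gaps:** almost nothing between the two cassettes, and about 1.5 to 2 mm by camera between the long one and the fence.
- **Disagreements:**
  - The camera still shows that small fence gap, although the push met a hard stop. That is within the 2 mm calibration.
  - In the push, the fingertips read about 6 mm beyond the wide face's camera position before the force rose. I did not explain this.
  - The first push did not move anything, so I repeated it further.
- **Bystanders:** all six look unmoved in the last side view. I judged this by eye and did not measure it.

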